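Press a peg bushing home with the ratchet clamp, then release it

ROBOT

A 6-joint arm with a two-finger parallel gripper is mounted at the origin on the work surface. World frame = base frame: x ahead of the robot, y to its left, z up, the work surface at z = 0. Lengths are in m, angles in rad, forces in N, time in s.
With the tool pointing down it reaches from about 0.375 to 0.9 m from the base axis. Payload 3.1 kg.
Tool frame: the origin (TCP) lies at the very end of the fingers, on their centre line; the grasp point (between the pads) lies 19 mm behind it; z points along the fingers, y is the line along which they close (so a half turn about z gives the same grasp; the last joint's range is limited). The gripper opens to 85 mm and grips with 20 to 120 N. Pads are 22 mm wide; open, the fingers measure 114 mm over their backs; the gripper's body (76 mm by 85 mm) begins 54 mm behind the grasp point. The pads swing forward as they close: fully open they stand 13 mm farther back than shut.
Start: joints at [-0.178, 0.527, 1.433, -0, 1.181, -0.178], TCP at [0.625, 0, 0.231] pointing down, gripper open.
Joint ranges: [-3.08, 3.08], [-0.75, 2.2], [0.22, 2.44], [-1.43, 4.57], [0, 2.65], [-2.85, 2.85]. Speed limits (rad/s): [2.79, 2.79, 3.14, 3.14, 3.14, 3.14].

INTERFACE

Orientations are given as a unit quaternion [x, y, z, w].
In Python, from station import manip gives the robot as it stands.
- The arm moves only by the shell command python3 -m handwheel 'ROWS' [FORCE]. ROWS is JSON, a list of rows, each a list of 7 numbers: the shift along the world's x, y, z in mm, then the turn, a rotation vector about the world's x, y, z in degrees, then the opening, from 0 (shut) to 1 (fully open). A call has exactly 10 rows; each row shifts and turns the commanded pose from where the row before left it; what a row does not reach is not made up. A row lasts 1/8 s, in which the tool goes at most 62.5 mm and 10.7 degrees, less where a joint would pass 70% of its speed; a pose out of reach is approached as far as the arm can. A call is refused whole if a number of a shift passes 62.5 or a number of a turn 10.7, either way. A call with a gripper value outside its range is refused whole. The fingers move at their own pace and stop on an object; FORCE is the grip in N (left out, the last holds). Time passes only in rows, so rows that do not move let the fingers close, or fill a call up. It gives the time, the measured TCP pose, the force, the opening and the grip force at its end, in the units of the state.
- manip.sense(): the state, without advancing time (a new reading comes with each control period).
- manip.snapshot(name): name is "scene" or "side" or "wrist"; returns the picture (480x640x3 uint8, red, green, blue); there is no depth.
- manip.get_calibration(name): a dict with "K" (3x3 intrinsics, pixels), "k1" (the pictures are not rectified: a ray, as slopes to the right and down, at radius r is drawn at 1 + k1 r^2 times it, then the intrinsics apply), "rvec" (rotation vector, rad) and "tvec" (3), from world to camera coordinates, as OpenCV has them. Camera axes: x right, y down, z forward; pixel columns grow to the right and rows downward; lengths in m; the calibration is good to about 2 mm. A picture is of the moment at which its call begins: read the wrist's pose just before it. get_calibration takes no time and is no camera call; for the wrist camera it gives the pose at the moment of the call.
- manip.sign_off(): hands the job in; it is judged then, once.
The state is a dict: "t": time; "q": joint angles; "qd": joint speeds; "tau": joint torques, N m; "tcp_pos": TCP position; "tool_rot": TCP orientation; "force": force on the tool from outside, world axes, zero at the start; "ft_torque": the same for the moment, N m; "finger_gap": opening from 0.0 (shut) to 1.0 (fully open); "gripper_force": force on a finger pad.
Only numpy, scipy, OpenCV 4.12 (cv2) and the standard library are available. Lean on these libraries where they do the work, as an engineer would, in place of code of your own. Each camera call takes 0.05 s, during which the arm holds its last target. There are 200 camera calls.

TASK

Squeeze the ratchet clamp's moving handle shut until the dark bushing sits fully flush in the cheek of the violin head, then on to the next click so that the ratchet keeps it pressed, and no tighter. Take your hand off and leave it locked for at least three seconds so that the glue can grab, then press the moving handle's loop down (sideways to the way it closes) so that the teeth let go and the clamp springs fully open, leaving the bushing flush and the other things on the bench where they are.

Things in the scene. Friction and masses are not known exactly. Their poses are not given: they have to be found in the camera images.
- pivot (a point): Pivot (vertical axis) of a scissor-like steel ratchet clamp, big locking forceps lying level and screwed to a plywood board (155 x 165 x 18 mm); it cannot shift. The point is 54 mm above the table, at the levers' mid-height. Axes: z up, -x towards the handles, +x towards the jaws, +y to the side where the moving handle stands open.
- fixed_loop (a point): Centre of the fixed handle's loop (40 mm wide, 10 mm thick, red filling), 54 mm above the table, at (-150, -37) mm in the pivot's frame. It does not move.
- grip (a point): Centre of the moving handle's loop: a solid, level disc 40 mm wide, 10 mm thick, red filling, 150 mm from the pivot axis, 54 mm above the table (top 59), free below and around. To close, push it from outside on the arc about the pivot, counter-clockwise from above, towards the fixed loop. Needs 4 to 6 N, up to 7 N more over a tooth, plus 0.4 N per N at the pad.
- handle (a joint): Closing angle of the moving handle, rad: 0 fully open (a spring keeps it there), grows as it closes, end stop 0.43. The ratchet holds it at four notches: 0.16, 0.23, 0.30, 0.37. A notch clicks in when its angle is passed by about 0.02; let go, the handle falls back to the last notch clicked.
- rack (a point): Middle of the toothed rack bar, which reaches from the fixed handle across the moving one, 93 mm from the pivot; 26 mm wide, 62 mm long along y, teeth underneath. The point is 71 mm above the table, the bar's top 74 mm.
- shank (a joint): Sideways flex of the moving handle, rad: 0 at rest, grows as its loop is pressed straight down (125 mm per rad; end stop 0.09 = 11 mm; 3.4 N to start, 7.7 N at the stop). At 0.05 or more its sprung pawl is clear of the rack's teeth and the handle springs open, sliding out from under what presses it; if let up too soon it may catch on the next tooth. Closing does not flex it.
- pad (a joint): How far the cork pad on the moving jaw is pushed back against its spring, m: 0 unloaded, 3 N on the bushing per mm. It meets the bushing 60 mm from the pivot, so it closes 60 mm per rad of handle. More than 27 N (9 mm) cracks the cheek.
- bushing (a joint): How far the bushing, a dark wooden pin 10 mm thick, still stands out of the cheek of the pale maple violin head fixed between the jaws (block 44 x 30 x 60 mm, scroll on top up to 107 mm above the table), m: 0 flush, 0.005 to 0.0075 at the start. It moves in under more than about 6 N and stays. The head stands up to 4 mm nearer or farther from start to start, so the notch needed differs.
- glue: upright white glue bottle, 48 mm wide, 130 mm tall, left of the clamp; not to be disturbed
- brush: glue brush lying on the left; not to be disturbed
- driver: screwdriver lying on the right; not to be disturbed
- plane: small brass finger plane, 90 mm long, on the right; not to be disturbed
- dish: white china dish, 64 mm wide, 24 mm tall, on the table beside the clamp's board; not to be disturbed
- jar: small amber glass jar, 28 mm wide, 42 mm tall, standing on the clamp's board; not to be disturbed
- spare: spare dark bushing, a 12 mm wide, 30 mm tall pin standing on the clamp's board; not to be disturbed
- offcut: pale offcut of spruce, 100 x 30 x 22 mm, on the right; not to be disturbed

How it is judged:
By the outcome, as a careful person would: the job done as asked, in the order asked, and still so for the second after the job is handed in, with the robot touching nothing.
It also fails if it takes over 72 s, if anything falls off the work surface, if the arm or the gripper's body presses on something with over 40 N, if the wrist force passes 120 N, or if a joint passes its speed limit or range.

## Working session

There is one attempt and no reset: what is moved stays moved. The work goes in short steps, Python scripts to look and compute and a shell command to move; the robot and the scene stay as the last step left them, time stands still between calls to the robot, and variables do not carry over. Pictures are saved under pics/ and viewed, at most 10 in all, crops included, and the job is handed in when it is done.

```bash
ls; mkdir -p pics; cat > h.py <<'E'
from station import manip
import cv2, numpy as np
def snap(n,f):
    c=manip.get_calibration(n); im=manip.snapshot(n)
    cv2.imwrite(f'pics/{f}.png',cv2.cvtColor(im,cv2.COLOR_RGB2BGR)); np.savez(f'pics/{f}.npz',**{k:np.array(v) for k,v in c.items()}); return im,c
def ray(c,u,v):
    K=np.array(c['K']);x=np.array([(u-K[0,2])/K[0,0],(v-K[1,2])/K[1,1]]);k=float(c['k1'])
    s=x.copy()
    for _ in range(20): s=x/(1+k*(s@s))
    R=cv2.Rodrigues(np.array(c['rvec'],float))[0];t=np.array(c['tvec'],float).ravel()
    return -R.T@t, R.T@np.array([s[0],s[1],1])
def onz(c,u,v,z):
    o,d=ray(c,u,v); return o+d*(z-o[2])/d[2]
def proj(c,p):
    R=cv2.Rodrigues(np.array(c['rvec'],float))[0];q=R@np.array(p,float)+np.array(c['tvec'],float).ravel()
    s=q[:2]/q[2]; s=s*(1+float(c['k1'])*(s@s)); K=np.array(c['K']); return K[0,0]*s[0]+K[0,2],K[1,1]*s[1]+K[1,2]
E
python3 - <<'E'
from h import *
s=manip.sense(); print(s['t'],s['tcp_pos'],s['tool_rot'],s['force'])
for n in('scene','side','wrist'):
    im,c=snap(n,n+'0'); o,d=ray(c,320,240); print(n,o.round(3),d.round(2))
    hsv=cv2.cvtColor(im,cv2.COLOR_RGB2HSV)
    m=(((hsv[...,0]<8)|(hsv[...,0]>172))&(hsv[...,1]>130)&(hsv[...,2]>60)).astype(np.uint8)
    k,l,st,ce=cv2.connectedComponentsWithStats(m)
    for i in range(1,k):
        if st[i,4]>60: print(st[i],ce[i].round(1),onz(c,*ce[i],.059).round(4))
E
```

```text
pics
0.0 [6.24290658e-01 1.41298071e-04 2.30322743e-01] [ 7.07115446e-01  7.07097291e-01 -6.13623721e-04 -8.89220570e-04] [-0.11727924  0.27995498  0.05445344]
scene [ 1.113 -0.847  1.019] [-0.37  0.64 -0.68]
[ 389  279   59   91 1329] [417.8 324.9] [ 0.9172 -0.0837  0.059 ]
[152 394  31  44 599] [167.  416.2] [ 0.5808 -0.532   0.059 ]
side [ 0.283 -0.995  1.302] [ 0.21  0.61 -0.77]
[384 203  45  70 690] [406.5 238.2] [ 0.8767 -0.0755  0.059 ]
[334 398  41  15 420] [354.6 405.1] [ 0.5435 -0.5325  0.059 ]
wrist [0.626 0.072 0.373] [ 0.   -0.29 -0.96]
[ 85   0  36  21 601] [103.4   8.5] [0.4763 0.1452 0.059 ]
[ 574   48   66  312 7923] [613.6 221.7] [ 0.8615 -0.0072  0.059 ]
[ 86 133  33  35 872] [102.3 150. ] [0.463 0.048 0.059]
```

View pics/scene0.png

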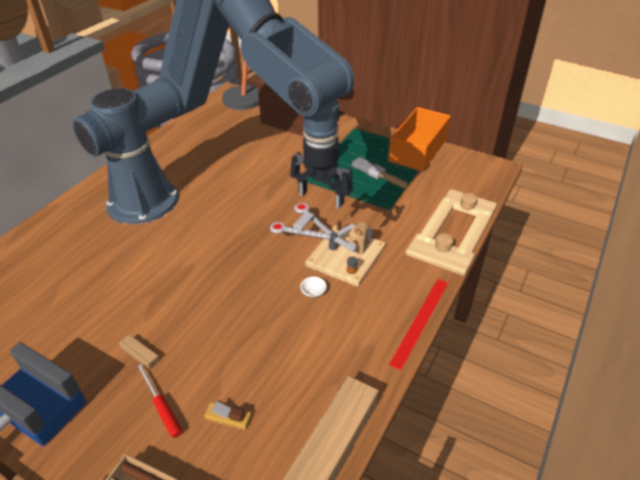

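View pics/wrist0.png

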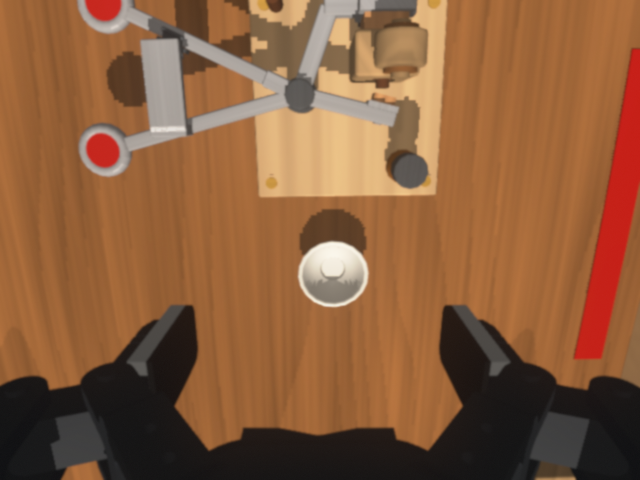

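View pics/side0.png

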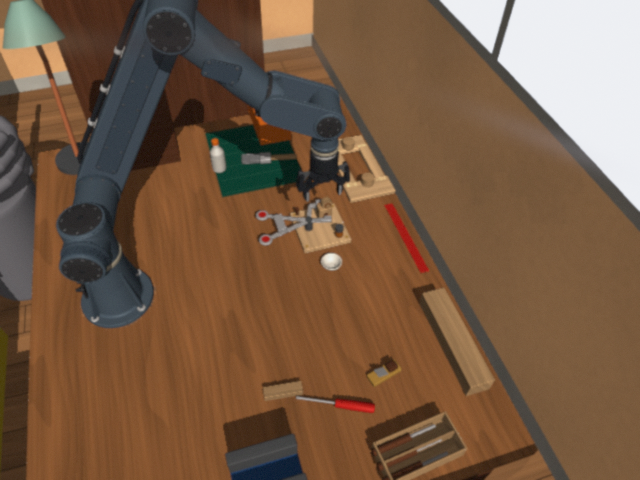

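The three views show the clamp's loops at wrist pixels (103,5) for the moving one and (103,150) for the fixed one. The pivot is near (300,95) and the jar at (410,170). The glue bottle is at (218,158) in the side view. I'll move over the clamp with the fingers shut and look from there.

```bash
python3 -m handwheel '[[-20,30,-10,0,0,0,0],[-20,40,-15,0,0,0,0],[-20,40,-15,0,0,0,0],[0,10,0,0,0,0,0],[0,0,0,0,0,0,0],[0,0,0,0,0,0,0],[0,0,0,0,0,0,0],[0,0,0,0,0,0,0],[0,0,0,0,0,0,0],[0,0,0,0,0,0,0]]' 40
python3 - <<'E'
from h import *
im,c=snap('wrist','w1'); print(c['K'],c['k1'])
hsv=cv2.cvtColor(im,cv2.COLOR_RGB2HSV)
m=(((hsv[...,0]<8)|(hsv[...,0]>172))&(hsv[...,1]>130)&(hsv[...,2]>60)).astype(np.uint8)
k,l,st,ce=cv2.connectedComponentsWithStats(m)
for i in range(1,k):
    if st[i,4]>60: print(st[i],ce[i].round(1),onz(c,*ce[i],.059).round(4))
d=np.load('pics/side0.npz'); print('glue',onz(d,218,170,0))
E
```

```text
t: 1.4
tcp_pos: [0.565, 0.1199, 0.1913]
tool_rot: [0.707, 0.707, 0.0, 0.0]
force: [-0.3, -0.1, -0.1]
finger_gap: -0.005
gripper_force: 0.0
[[414.83778683   0.         318.06474142]
 [  0.         414.83778683 236.58728477]
 [  0.           0.           1.        ]] -0.0416748167219579
[ 164  162   38   37 1109] [182.9 180.1] [0.4764 0.1505 0.059 ]
[161 304  34  30 809] [177.5 318.4] [0.463  0.0482 0.059 ]
[633 433   7  23  85] [637.2 446.5] [ 0.8379 -0.0744  0.059 ]
glue [0.38202505 0.45547217 0.        ]
```

View pics/w1.png

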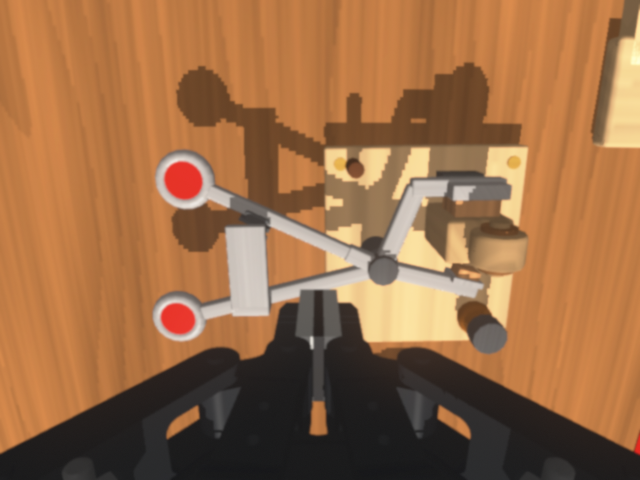

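```bash
python3 - <<'E'
from h import *
c=np.load('pics/w1.npz'); g=np.array([.4764,.1505]);f=np.array([.463,.0482])
for z in(.054,.062,.07): print(onz(c,383,269,z).round(4))
# pivot: |p-f|=.1545,|p-g|=.150
m=(g+f)/2;d=g-f;L=np.linalg.norm(d);a=(.1545**2-.150**2+L*L)/2/L;h=(.1545**2-a*a)**.5
u=d/L;n=np.array([u[1],-u[0]]);p=f+a*u+h*n;print('pivot',p)
yaw=np.arctan2(*(p-f)[::-1])-np.arctan2(37,150);print('yaw deg',np.degrees(yaw))
r=g-p
for t in(0,.16,.18,.23,.25,.3,.32,.37,.39,.43):
    R=np.array([[np.cos(t),-np.sin(t)],[np.sin(t),np.cos(t)]]);G=p+R@r;o=(p-G)/.15;n=np.array([-o[1],o[0]])
    print(t,'grip',(G*1e3).round(1),'outward normal',n.round(3),'TCP contact',((G+.031*n)*1e3).round(1))
# edges of the pad/jaw area on plane z=.06
for q in((465,270),(480,290),(452,278),(487,330),(355,168)): print(q,onz(c,*q,.06).round(4))
E
```

```text
[0.6136 0.0854 0.054 ]
[0.6122 0.0885 0.062 ]
[0.6109 0.0915 0.07  ]
pivot [0.61245804 0.08734773]
yaw deg 0.8214596562752594
0 grip [476.4 150.5] outward normal [0.421 0.907] TCP contact [489.5 178.6]
0.16 grip [468.1 128. ] outward normal [0.271 0.963] TCP contact [476.5 157.9]
0.18 grip [467.3 125.1] outward normal [0.252 0.968] TCP contact [475.1 155.1]
0.23 grip [465.6 117.8] outward normal [0.203 0.979] TCP contact [471.9 148.2]
0.25 grip [465.  114.9] outward normal [0.184 0.983] TCP contact [470.7 145.3]
0.3 grip [463.8 107.5] outward normal [0.134 0.991] TCP contact [468.  138.2]
0.32 grip [463.4 104.5] outward normal [0.114 0.993] TCP contact [467.  135.3]
0.37 grip [462.8  97. ] outward normal [0.065 0.998] TCP contact [464.8 128. ]
0.39 grip [462.6  94. ] outward normal [0.045 0.999] TCP contact [464. 125.]
0.43 grip [462.5  88. ] outward normal [0.005 1.   ] TCP contact [462.6 119. ]
(465, 270) [0.671  0.0869 0.06  ]
(480, 290) [0.6835 0.0714 0.06  ]
(452, 278) [0.6622 0.0808 0.06  ]
(487, 330) [0.6925 0.0391 0.06  ]
(355, 168) [0.591  0.1585 0.06  ]
```

```bash
python3 -m handwheel '[[-40,30,0,0,0,0,0],[-40,30,0,0,0,0,0],[-17,25,-10,0,0,0,0],[0,0,-40,0,0,0,0],[0,0,-40,0,0,0,0],[0,0,-40,0,0,0,0],[0,0,-17,0,0,0,0],[0,0,0,0,0,0,0],[0,0,0,0,0,0,0],[0,0,0,0,0,0,0]]'
```

```text
t: 2.7
tcp_pos: [0.4688, 0.2052, 0.0454]
tool_rot: [0.707, 0.707, 0.001, 0.001]
force: [-0.1, 0.4, -0.2]
finger_gap: -0.002
gripper_force: 0.0
```

```bash
python3 -m handwheel '[[0,-8,0,0,0,0,0],[0,-6,0,0,0,0,0],[0,-5,0,0,0,0,0],[0,-3,0,0,0,0,0],[0,-2,0,0,0,0,0],[0,-2,0,0,0,0,0],[0,-2,0,0,0,0,0],[0,0,0,0,0,0,0],[0,0,0,0,0,0,0],[0,0,0,0,0,0,0]]'; python3 -m handwheel '[[0,-2,0,0,0,0,0],[0,-2,0,0,0,0,0],[0,-2,0,0,0,0,0],[0,-2,0,0,0,0,0],[0,-2,0,0,0,0,0],[0,-2,0,0,0,0,0],[0,-2,0,0,0,0,0],[0,0,0,0,0,0,0],[0,0,0,0,0,0,0],[0,0,0,0,0,0,0]]'
```

```text
t: 3.95
tcp_pos: [0.4664, 0.1778, 0.0441]
tool_rot: [0.707, 0.707, -0.001, -0.001]
force: [-2.2, 4.8, 1.1]
finger_gap: -0.001
gripper_force: 2.6
t: 5.2
tcp_pos: [0.4616, 0.1647, 0.0434]
tool_rot: [0.708, 0.707, -0.004, -0.005]
force: [-8.1, 10.9, 0.8]
finger_gap: -0.003
gripper_force: 5.4
```

```bash
python3 -m handwheel '[[-2,-1,0,0,0,0,0],[-2,-1,0,0,0,0,0],[-1,-1,0,0,0,0,0],[0,-1,0,0,0,0,0],[0,-1,0,0,0,0,0],[0,-1,0,0,0,0,0],[0,-1,0,0,0,0,0],[0,-1,0,0,0,0,0],[0,0,0,0,0,0,0],[0,0,0,0,0,0,0]]'; python3 - <<'E'
from h import *
im,c=snap('wrist','w2'); s=manip.sense(); print(s['tcp_pos'],s['force'])
hsv=cv2.cvtColor(im,cv2.COLOR_RGB2HSV)
m=(((hsv[...,0]<8)|(hsv[...,0]>172))&(hsv[...,1]>130)&(hsv[...,2]>60)).astype(np.uint8)
k,l,st,ce=cv2.connectedComponentsWithStats(m)
for i in range(1,k):
    if st[i,4]>60: print(st[i],ce[i].round(1),onz(c,*ce[i],.059).round(4))
E
```

```text
t: 6.45
tcp_pos: [0.458, 0.1565, 0.0436]
tool_rot: [0.707, 0.707, -0.003, -0.004]
force: [-7.0, 9.5, 1.0]
finger_gap: -0.001
gripper_force: 4.9
[0.45794425 0.15645886 0.0436191 ] [-6.46431353  9.91769585  1.09907437]
[310 401  18  30 430] [318.7 414.5] [0.46   0.1225 0.059 ]
```

View pics/w2.png

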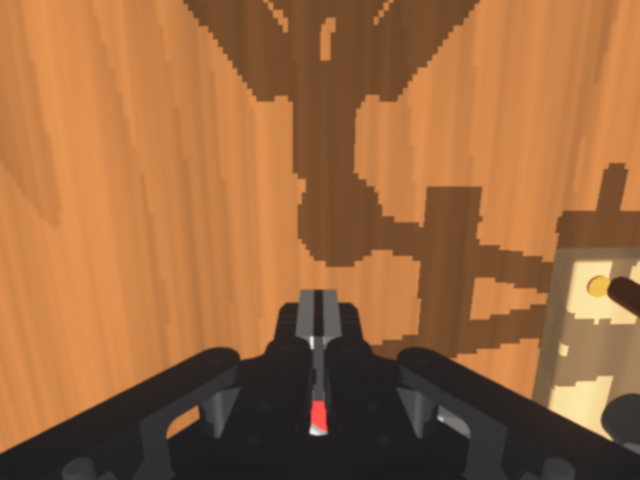

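The fingers hide the disc at (318,415), so I can't read the angle here. I'll back off and look from above the jaws, then re-centre on the disc, because contact has been about 9 mm off its centre in x.

```bash
python3 -m handwheel '[[0,8,0,0,0,0,0],[0,10,0,0,0,0,0],[0,0,50,0,0,0,0],[0,0,50,0,0,0,0],[20,-20,46,0,0,0,0],[40,-45,0,0,0,0,0],[40,-50,0,0,0,0,0],[40,-50,0,0,0,0,0],[0,0,0,0,0,0,0],[0,0,0,0,0,0,0]]'
cat >> h.py <<'E'
P=np.array([.61246,.08735]);R0=np.arctan2(.1505-P[1],.4764-P[0])
def look(f):
    im,c=snap('wrist',f); hsv=cv2.cvtColor(im,cv2.COLOR_RGB2HSV)
    m=(((hsv[...,0]<8)|(hsv[...,0]>172))&(hsv[...,1]>130)&(hsv[...,2]>60)).astype(np.uint8)
    k,l,st,ce=cv2.connectedComponentsWithStats(m)
    for i in range(1,k):
        if st[i,4]>200:
            g=onz(c,*ce[i],.059)[:2]; d=g-P; print(st[i],g.round(4),'r',np.hypot(*d).round(4),'theta',(np.arctan2(d[1],d[0])-R0).round(4))
    u,v=map(int,proj(c,(.672,.085,.06))); print(u,v)
    cr=im[max(v-60,0):v+60,max(u-80,0):u+80]; cv2.imwrite(f'pics/{f}c.png',cv2.resize(cr,None,fx=5,fy=5,interpolation=cv2.INTER_CUBIC)[...,::-1])
    return im,c
E
python3 -c "
from h import *
look('w3'); print(manip.sense()['tcp_pos'])"
```

```text
t: 7.75
tcp_pos: [0.6005, 0.0106, 0.1899]
tool_rot: [0.707, 0.707, -0.0, -0.001]
force: [0.3, 1.4, 0.4]
finger_gap: 0.001
gripper_force: 0.0
[  81   19   40   44 1393] [0.468  0.1283] r 0.1502 theta 0.1582
[  90  152   38   38 1120] [0.4629 0.0482] r 0.1546 theta -5.5926
[620 310  20  81 864] [ 0.847  -0.0998] r 0.3001 theta -3.3805
428 111
[0.59998146 0.01132105 0.18996246]
```

View pics/w3c.png

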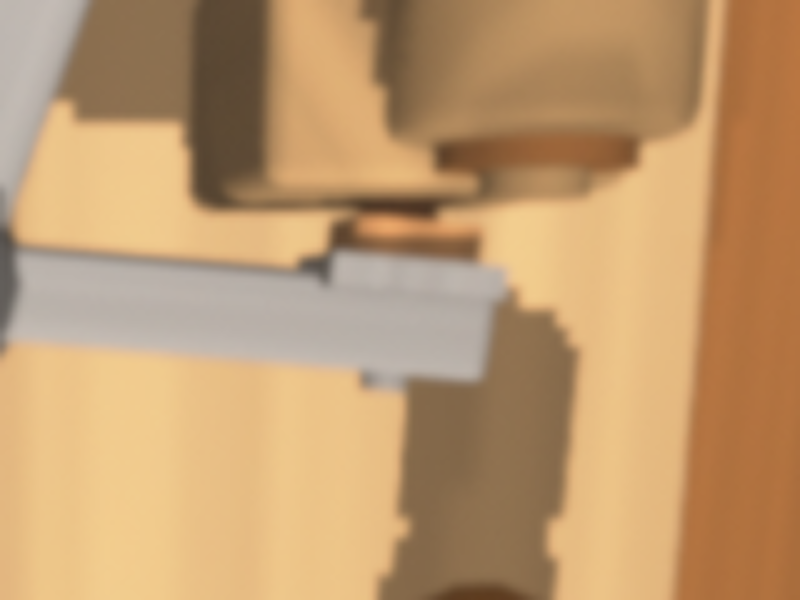

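The close-up shows a first notch held: θ = 0.158. The cheek edge is at crop row ~207 and the cork front at ~222, with a thin dark strip of bushing between them.

```bash
python3 - <<'E'
from h import *
c=np.load('pics/w3.npz'); print(ray(c,320,240)[0])
im=cv2.imread('pics/w3.png')
for u in (423,427,431): print(u,[tuple(im[v,u][::-1]) for v in range(86,106)])
for z in(.054,.059,.062,.07,.078): print(z,[onz(c,427,v,z)[1].round(4) for v in (91.5,92.5,93.5,94.5,95.5,96.5)])
E
```

```text
[0.60222535 0.08216491 0.33282624]
423 [(np.uint8(229), np.uint8(181), np.uint8(122)), (np.uint8(221), np.uint8(173), np.uint8(116)), (np.uint8(201), np.uint8(156), np.uint8(105)), (np.uint8(171), np.uint8(132), np.uint8(89)), (np.uint8(129), np.uint8(98), np.uint8(66)), (np.uint8(91), np.uint8(66), np.uint8(46)), (np.uint8(84), np.uint8(59), np.uint8(40)), (np.uint8(127), np.uint8(88), np.uint8(57)), (np.uint8(185), np.uint8(128), np.uint8(82)), (np.uint8(219), np.uint8(153), np.uint8(98)), (np.uint8(223), np.uint8(158), np.uint8(100)), (np.uint8(208), np.uint8(145), np.uint8(92)), (np.uint8(169), np.uint8(119), np.uint8(77)), (np.uint8(142), np.uint8(102), np.uint8(67)), (np.uint8(139), np.uint8(104), np.uint8(75)), (np.uint8(154), np.uint8(128), np.uint8(109)), (np.uint8(174), np.uint8(160), np.uint8(148)), (np.uint8(186), np.uint8(177), np.uint8(169)), (np.uint8(189), np.uint8(181), np.uint8(173)), (np.uint8(189), np.uint8(181), np.uint8(173))]
427 [(np.uint8(231), np.uint8(185), np.uint8(124)), (np.uint8(223), np.uint8(175), np.uint8(118)), (np.uint8(203), np.uint8(157), np.uint
[... 1641 characters left out ...]
(175), np.uint8(167)), (np.uint8(186), np.uint8(178), np.uint8(170))]
0.054 [np.float64(0.0977), np.float64(0.0971), np.float64(0.0964), np.float64(0.0958), np.float64(0.0952), np.float64(0.0946)]
0.059 [np.float64(0.0974), np.float64(0.0968), np.float64(0.0962), np.float64(0.0956), np.float64(0.095), np.float64(0.0944)]
0.062 [np.float64(0.0972), np.float64(0.0966), np.float64(0.096), np.float64(0.0954), np.float64(0.0948), np.float64(0.0942)]
0.07 [np.float64(0.0968), np.float64(0.0962), np.float64(0.0956), np.float64(0.095), np.float64(0.0945), np.float64(0.0939)]
0.078 [np.float64(0.0963), np.float64(0.0958), np.float64(0.0952), np.float64(0.0947), np.float64(0.0941), np.float64(0.0935)]
```

```bash
python3 - <<'E'
from h import *
a=[]
for f,p in(('wrist0',(.672,.083,.06)),('w3',(.672,.085,.06))):
    c=np.load(f'pics/{f}.npz'); im=cv2.imread(f'pics/{f}.png'); u,v=map(int,proj(c,p)); print(f,u,v,'cam',ray(c,320,240)[0].round(3))
    s=8*(ray(c,320,240)[0][2]-.06)/.273
    a.append(cv2.resize(im[v-24:v+20,u-45:u+45],(800,int(44*800/90)),interpolation=cv2.INTER_CUBIC)[:300])
    a[-1]=cv2.resize(im[v-18:v+15,u-45:u+45],(800,293),interpolation=cv2.INTER_CUBIC)
cv2.imwrite('pics/cmp.png',np.vstack(a))
E
```

```text
wrist0 382 100 cam [0.626 0.072 0.373]
w3 428 111 cam [0.602 0.082 0.333]
```

View pics/cmp.png

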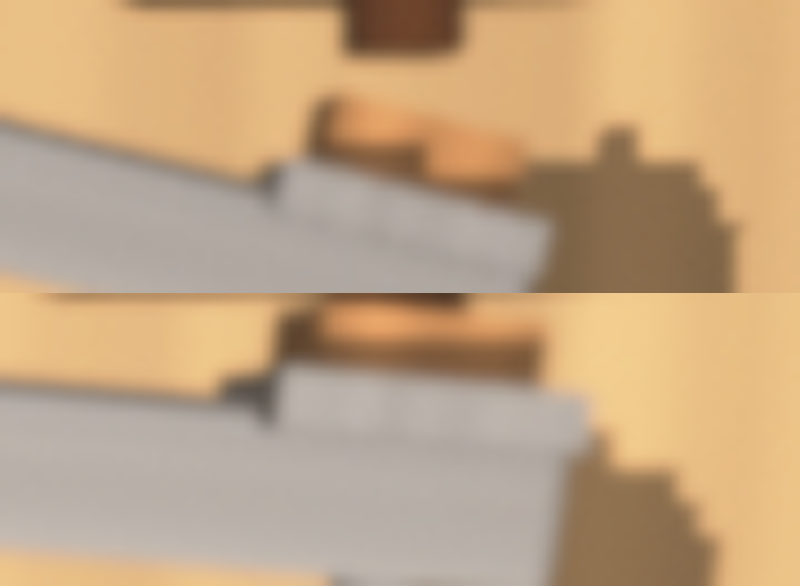

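```bash
python3 - <<'E'
from h import *
c=np.load('pics/wrist0.npz')
for z in(.054,.059,.062):print('bush end w0',onz(c,382.6,87.8,z).round(4))
print('cheek w0',[onz(c,382.6,82.3,z).round(4)[1] for z in (.06,.078)])
a=[]
for f,p in(('wrist0',(.674,.074,.06)),('w3',(.672,.078,.06))):
    c=np.load(f'pics/{f}.npz'); im=cv2.imread(f'pics/{f}.png'); u,v=map(int,proj(c,p)); print(u,v)
    a.append(cv2.resize(im[v-18:v+15,u-45:u+45],(800,293),interpolation=cv2.INTER_CUBIC))
cv2.imwrite('pics/cmp2.png',np.vstack(a))
E
```

```text
bush end w0 [0.6728 0.0919 0.054 ]
bush end w0 [0.6721 0.0916 0.059 ]
bush end w0 [0.6716 0.0914 0.062 ]
cheek w0 [np.float64(0.0953), np.float64(0.0939)]
384 113
427 123
```

View pics/cmp2.png

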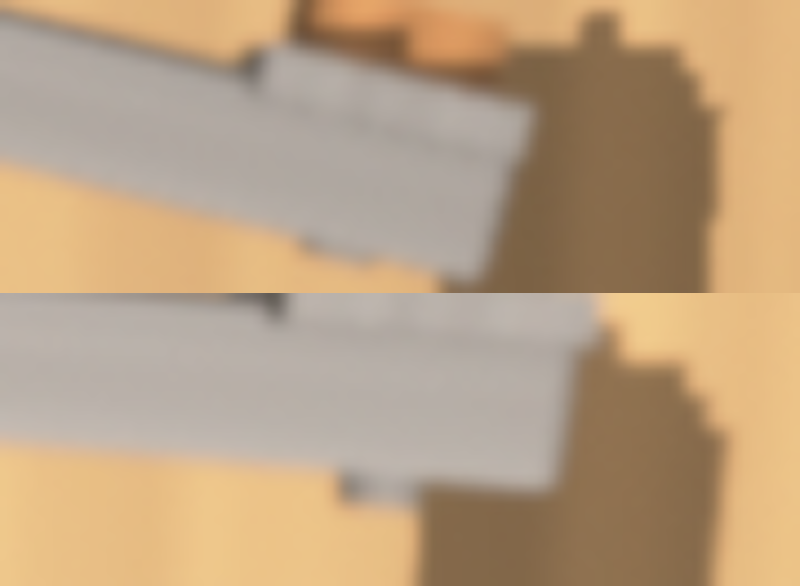

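```bash
python3 - <<'E'
from h import *
for f,us,r in(('wrist0',(372,382,392),(74,94)),('w3',(405,427,431),(84,100))):
    im=cv2.imread(f'pics/{f}.png',0)
    for u in us: print(f,u,r[0],im[r[0]:r[1],u].tolist())
E
```

```text
wrist0 372 74 [176, 166, 151, 140, 129, 111, 89, 89, 125, 170, 188, 191, 192, 192, 192, 192, 192, 189, 180, 157]
wrist0 382 74 [174, 168, 153, 133, 109, 86, 78, 76, 77, 77, 76, 76, 79, 92, 131, 171, 186, 188, 188, 185]
wrist0 392 74 [101, 101, 106, 110, 105, 89, 82, 105, 143, 170, 181, 183, 184, 184, 183, 183, 184, 183, 183, 183]
w3 405 84 [171, 175, 175, 169, 156, 145, 132, 114, 118, 159, 189, 201, 202, 202, 202, 202]
w3 427 84 [189, 192, 191, 182, 164, 138, 103, 72, 62, 86, 131, 165, 174, 162, 132, 110]
w3 431 84 [183, 187, 187, 179, 161, 135, 101, 70, 58, 70, 103, 139, 155, 145, 120, 101]
```

The pad stem sticks out about 1 mm more than at the start. The bushing has gone from about 5.8 mm to about 1.8 mm standing out. That puts flush at θ ≈ 0.215, so the next click is the 0.23 notch, passed at about 0.25. I'll re-approach centred on the disc.

```bash
python3 -m handwheel '[[-43,58,0,0,0,0,0],[-43,58,0,0,0,0,0],[-43,56,0,0,0,0,0],[0,5,-10,0,0,0,0],[0,0,-45,0,0,0,0],[0,0,-45,0,0,0,0],[0,0,-45,0,0,0,0],[0,0,-1,0,0,0,0],[0,0,0,0,0,0,0],[0,0,0,0,0,0,0]]'; python3 -m handwheel '[[0,-8,0,0,0,0,0],[0,-8,0,0,0,0,0],[0,-6,0,0,0,0,0],[0,-4,0,0,0,0,0],[0,-3,0,0,0,0,0],[0,-2,0,0,0,0,0],[0,-2,0,0,0,0,0],[0,0,0,0,0,0,0],[0,0,0,0,0,0,0],[0,0,0,0,0,0,0]]'
```

```text
t: 9.05
tcp_pos: [0.49, 0.1657, 0.0462]
tool_rot: [0.707, 0.707, 0.002, 0.001]
force: [-0.0, 0.1, 0.5]
finger_gap: -0.002
gripper_force: 0.0
t: 10.3
tcp_pos: [0.4912, 0.1337, 0.0453]
tool_rot: [0.708, 0.706, 0.003, 0.001]
force: [2.8, 9.0, 1.1]
finger_gap: 0.001
gripper_force: 3.9
```

The move was clipped at 62.5 mm per row, so the push landed off-centre and may have gone deeper than planned. I'll back off and look before doing anything else.

```bash
python3 -m handwheel '[[0,15,0,0,0,0,0],[0,15,0,0,0,0,0],[0,0,50,0,0,0,0],[0,0,50,0,0,0,0],[0,0,45,0,0,0,0],[27,-38,0,0,0,0,0],[27,-38,0,0,0,0,0],[28,-38,0,0,0,0,0],[27,-38,0,0,0,0,0],[0,0,0,0,0,0,0]]'
python3 -c "
from h import *
look('w4'); print(manip.sense()['tcp_pos'])"
```

```text
t: 11.55
tcp_pos: [0.5993, 0.0079, 0.189]
tool_rot: [0.708, 0.706, 0.0, 0.001]
force: [0.0, 0.8, 0.1]
finger_gap: 0.005
gripper_force: 0.0
[  78   31   40   44 1366] [0.4651 0.1187] r 0.1506 theta 0.2248
[  89  148   38   38 1126] [0.4625 0.0485] r 0.1549 theta -5.5952
[621 311  19  77 765] [ 0.8457 -0.1014] r 0.3001 theta -3.3872
430 106
[0.59753228 0.00966996 0.18876738]
```

View pics/w4c.png

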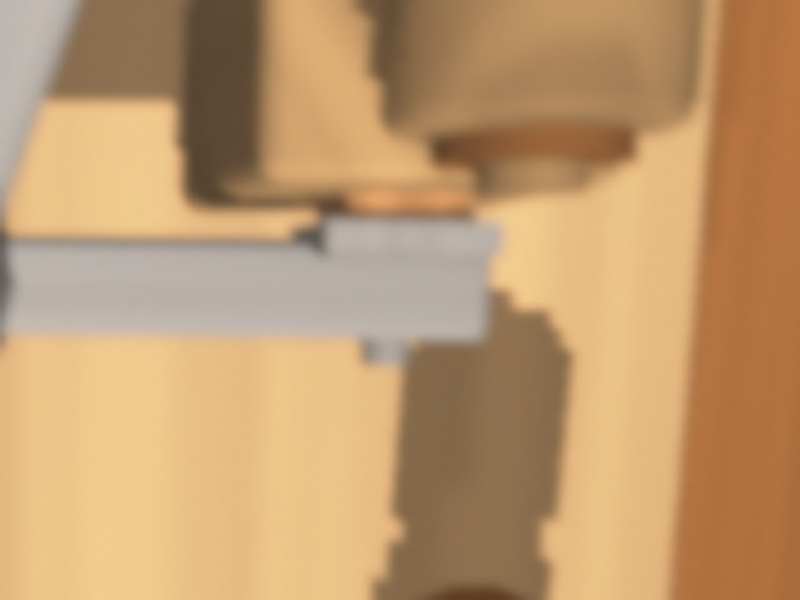

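The handle reads θ = 0.225, so it's in the 0.23 notch. The dark bushing strip is gone, with the cork against the cheek at crop row ~190, and the stem sticks out further (crop rows 338–362). I'll check this with pixel profiles.

```bash
python3 - <<'E'
from h import *
for f,us in(('w3',(400,422,427,432)),('w4',(398,420,425,430))):
    im=cv2.imread(f'pics/{f}.png',0)
    for u in us: print(f,u,80,im[80:104,u].tolist())
    for u in ((424,417) if f=='w3' else (426,416)): print(f,'stem',u,106,im[106:134,u].tolist())
E
```

```text
w3 400 80 [98, 97, 97, 98, 101, 106, 112, 117, 125, 132, 130, 116, 119, 154, 183, 191, 193, 193, 193, 193, 194, 192, 188, 171]
w3 422 80 [183, 183, 183, 184, 186, 188, 187, 179, 162, 137, 103, 70, 64, 95, 136, 160, 164, 150, 123, 105, 108, 133, 162, 176]
w3 427 80 [173, 180, 183, 186, 189, 192, 191, 182, 164, 138, 103, 72, 62, 86, 131, 165, 174, 162, 132, 110, 106, 121, 147, 167]
w3 432 80 [150, 161, 170, 175, 180, 183, 184, 177, 158, 134, 100, 69, 58, 66, 99, 135, 152, 144, 120, 101, 96, 106, 133, 162]
w3 stem 424 106 [181, 179, 174, 170, 170, 173, 175, 176, 176, 176, 175, 175, 176, 177, 178, 179, 180, 182, 181, 174, 167, 167, 174, 186, 193, 196, 196, 196]
w3 stem 417 106 [179, 176, 171, 171, 173, 175, 176, 177, 177, 176, 176, 176, 177, 178, 179, 181, 183, 186, 191, 194, 198, 200, 200, 200, 200, 201, 200, 201]
w4 398 80 [93, 102, 111, 120, 121, 111, 104, 124, 157, 179, 189, 190, 182, 164, 147, 153, 168, 174, 176, 176, 178, 178, 177, 177]
w4 420 80 [179, 172, 161, 151, 147, 141, 132, 119, 115, 131, 156, 172, 178, 179, 178, 176, 171, 170, 171, 174, 175, 176, 176, 176]
w4 425 80 [188, 180, 170, 164, 170, 175, 171, 157, 140, 142, 160, 174, 180, 181, 180, 177, 174, 171, 171, 173, 174, 176, 176, 175]
w4 430 80 [189, 182, 170, 160, 159, 161, 157, 144, 130, 134, 154, 169, 175, 177, 176, 175, 171, 169, 171, 173, 174, 175, 176, 175]
w4 stem 426 106 [176, 177, 177, 178, 179, 182, 181, 175, 167, 163, 163, 165, 173, 184, 191, 194, 194, 194, 194, 194, 194, 194, 195, 194, 194, 194, 194, 193]
w4 stem 416 106 [176, 177, 178, 179, 181, 183, 186, 190, 194, 198, 200, 200, 200, 200, 200, 200, 200, 200, 200, 200, 200, 200, 200, 200, 200, 200, 201, 200]
```

```bash
python3 -m handwheel '[[15,-8,-16,0,0,0,0],[15,-8,-16,0,0,0,0],[15,-8,-16,0,0,0,0],[0,0,0,0,0,0,0],[0,0,0,0,0,0,0],[0,0,0,0,0,0,0],[0,0,0,0,0,0,0],[0,0,0,0,0,0,0],[0,0,0,0,0,0,0],[0,0,0,0,0,0,0]]'
python3 - <<'E'
from h import *
im,c=snap('wrist','w5'); u,v=map(int,proj(c,(.672,.092,.06))); print(u,v,ray(c,320,240)[0])
v=max(v,36);u=max(u,50)
cv2.imwrite('pics/w5c.png',cv2.resize(im[v-36:v+36,u-50:u+50],(800,576),interpolation=cv2.INTER_CUBIC)[...,::-1])
E
```

```text
t: 12.85
tcp_pos: [0.6425, -0.0136, 0.1413]
tool_rot: [0.707, 0.707, -0.0, -0.0]
force: [-0.8, 0.6, -0.0]
finger_gap: -0.002
gripper_force: 0.0
373 46 [0.64404665 0.05798818 0.28420042]
```

View pics/w5c.png

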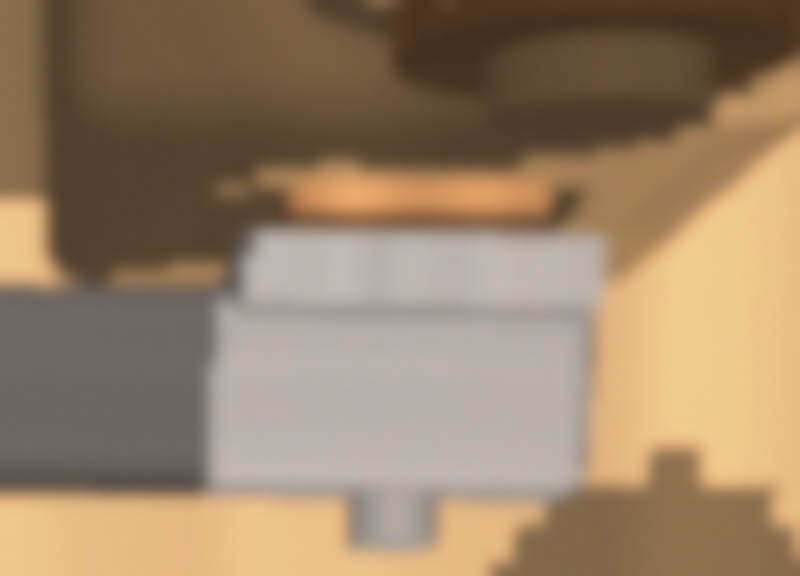

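The close-up shows the cork at (290–550, 175–215) right against the cheek, with no dark pin between them. The stem sticks out at (390,520), so the bushing is flush and pressed, and θ is at the 0.23 notch. The clamp has been hands-off since t ≈ 10.4. Next I'll go above the loop, slightly to its outer side, so that it stays under the finger while it opens.

```bash
python3 -m handwheel '[[-43,35,0,0,0,0,0],[-43,35,0,0,0,0,0],[-43,35,0,0,0,0,0],[-43,35,0,0,0,0,0],[0,0,-20,0,0,0,0],[0,0,-20,0,0,0,0],[0,0,-10,0,0,0,0],[0,0,0,0,0,0,0],[0,0,0,0,0,0,0],[0,0,0,0,0,0,0]]'; python3 -m handwheel '[[0,0,-10,0,0,0,0],[0,0,-5,0,0,0,0],[0,0,0,0,0,0,0],[0,0,0,0,0,0,0],[0,0,0,0,0,0,0],[0,0,0,0,0,0,0],[0,0,0,0,0,0,0],[0,0,0,0,0,0,0],[0,0,0,0,0,0,0],[0,0,0,0,0,0,0]]'
```

```text
t: 14.15
tcp_pos: [0.4711, 0.1263, 0.0919]
tool_rot: [0.707, 0.707, 0.0, 0.0]
force: [-0.3, -1.3, -0.0]
finger_gap: -0.001
gripper_force: 0.0
t: 15.4
tcp_pos: [0.4706, 0.1264, 0.0763]
tool_rot: [0.707, 0.707, 0.0, 0.0]
force: [-0.2, 0.2, -0.6]
finger_gap: 0.001
gripper_force: 0.0
```

```bash
python3 -m handwheel '[[0,0,-10,0,0,0,0],[0,0,-5,0,0,0,0],[0,0,-3,0,0,0,0],[0,0,-3,0,0,0,0],[0,0,-3,0,0,0,0],[0,0,-2,0,0,0,0],[0,0,-1,0,0,0,0],[0,0,0,0,0,0,0],[0,0,0,0,0,0,0],[0,0,0,0,0,0,0]]'; python3 - <<'E'
from h import *
im,c=look('w6')
for n in('side','scene'):
    im,c=snap(n,n+'6'); hsv=cv2.cvtColor(im,cv2.COLOR_RGB2HSV); m=(((hsv[...,0]<8)|(hsv[...,0]>172))&(hsv[...,1]>110)&(hsv[...,2]>60)).astype(np.uint8)
    k,l,st,ce=cv2.connectedComponentsWithStats(m)
    for i in range(1,k):
        if st[i,4]>10:
            p=onz(c,*ce[i],.059)
            if p[0]<.52 and p[1]>0: print(n,st[i],p.round(4))
E
```

```text
t: 16.65
tcp_pos: [0.4716, 0.1265, 0.05]
tool_rot: [0.707, 0.707, 0.001, 0.001]
force: [0.3, 1.6, 6.6]
finger_gap: -0.003
gripper_force: 3.3
[ 292  218   70   67 3718] [0.476  0.1539] r 0.1518 theta -0.0193
796 408Traceback (most recent call last):
  File "<stdin>", line 2, in <module>
  File "h.py", line 26, in look
    cr=im[max(v-60,0):v+60,max(u-80,0):u+80]; cv2.imwrite(f'pics/{f}c.png',cv2.resize(cr,None,fx=5,fy=5,interpolation=cv2.INTER_CUBIC)[...,::-1])
                                                                           ~~~~~~~~~~^^^^^^^^^^^^^^^^^^^^^^^^^^^^^^^^^^^^^^^^^^^^^^^^^
cv2.error: OpenCV(4.12.0) /io/opencv/modules/imgproc/src/resize.cpp:4208: error: (-215:Assertion failed) !ssize.empty() in function 'resize'
```

The handle is fully open (θ ≈ 0) and still under the finger, so I'll lift straight up, then look again from the start position.

```bash
python3 -m handwheel '[[0,0,10,0,0,0,0],[0,0,30,0,0,0,0],[0,0,50,0,0,0,0],[0,0,50,0,0,0,0],[0,0,40,0,0,0,0],[35,-25,0,0,0,0,0],[39,-35,0,0,0,0,0],[40,-36,0,0,0,0,0],[40,-30,0,0,0,0,0],[0,0,0,0,0,0,0]]'
python3 - <<'E'
from h import *
s=manip.sense();print(s['tcp_pos'],s['force'])
im,c=look('w7')
g=cv2.cvtColor(im,cv2.COLOR_RGB2GRAY);g0=cv2.imread('pics/wrist0.png',0)
c0=np.load('pics/wrist0.npz')
for z in(.078,.059): print(proj(c,(.672,.0953,z)),proj(c0,(.672,.0953,z)))
for u in(365,370,375,380,385,390): print(u,72,g[72:96,u].tolist(),'| w0',g0[72:96,u].tolist())
# change check of the other things vs. start
for n in('scene','side'):
    a=cv2.imread(f'pics/{n}0.png').astype(int); b,_=snap(n,n+'7'); d=(abs(a-b[...,::-1].astype(int)).max(2)>40).astype(np.uint8)
    k,l,st,ce=cv2.connectedComponentsWithStats(d); print(n,[(st[i].tolist()) for i in range(1,k) if st[i,4]>15])
E
```

```text
t: 17.95
tcp_pos: [0.6266, -0.0026, 0.2288]
tool_rot: [0.708, 0.706, -0.0, 0.001]
force: [-0.5, 0.0, -0.0]
finger_gap: -0.003
gripper_force: 0.0
[ 0.62664346 -0.00263578  0.22880371] [-0.48026695  0.03242053 -0.01659912]
[ 79   0  34  16 404] [0.4754 0.1438] r 0.1482 theta 0.0436
[ 572   42   68  314 8386] [ 0.861  -0.0029] r 0.2644 theta -3.0555
[ 80 130  33  34 872] [0.4623 0.0484] r 0.1551 theta -5.5948
378 92
(np.float64(382.987267331126), np.float64(74.8866586612989)) (np.float64(386.9229741636443), np.float64(80.1386541922864))
(np.float64(378.92440859869714), np.float64(77.38929985619998)) (np.float64(382.72296655355785), np.float64(82.3432940320534))
365 72 [144, 132, 112, 96, 111, 153, 187, 201, 205, 205, 205, 205, 205, 205, 204, 202, 200, 196, 193, 189, 185, 183, 182, 180] | w0 [168, 171, 172, 163, 149, 140, 136, 128, 110, 97, 126, 168, 186, 190, 190, 190, 190, 190, 190, 190, 190, 190, 189, 190]
370 72 [131, 105, 85, 82, 108, 150, 185, 198, 202, 203, 202, 203, 202, 198, 187, 167, 152, 147, 144, 133, 114, 104, 115, 145] | w0 [170, 173, 171, 163, 149, 140, 136, 124, 100, 91, 
[... 691 characters left out ...]
 125, 150, 155, 146, 129, 104, 82, 75, 74, 74, 75, 74, 75, 76, 93, 133, 169, 184, 186, 186, 184, 178, 166]
390 72 [132, 129, 123, 127, 146, 171, 187, 192, 194, 194, 194, 194, 194, 194, 194, 194, 193, 193, 191, 185, 176, 168, 157, 142] | w0 [92, 98, 110, 115, 113, 108, 98, 86, 79, 95, 132, 160, 169, 172, 175, 179, 182, 184, 184, 184, 184, 184, 183, 181]
scene [[308, 136, 24, 4, 32], [307, 145, 20, 5, 38], [290, 152, 44, 56, 813], [337, 168, 13, 6, 57], [334, 175, 6, 10, 38], [335, 174, 17, 34, 218], [351, 199, 9, 18, 88], [380, 205, 25, 22, 145], [360, 208, 25, 16, 226], [392, 209, 4, 6, 19]]
side [[314, 161, 37, 40, 501], [277, 187, 12, 13, 49], [288, 188, 16, 13, 84], [304, 191, 5, 10, 37]]
```

```bash
python3 -m handwheel '[[0,10,-15,0,0,0,0],[0,10,-15,0,0,0,0],[0,10,-15,0,0,0,0],[0,0,0,0,0,0,0],[0,0,0,0,0,0,0],[0,0,0,0,0,0,0],[0,0,0,0,0,0,0],[0,0,0,0,0,0,0],[0,0,0,0,0,0,0],[0,0,0,0,0,0,0]]'
python3 - <<'E'
from h import *
im,c=look('w8'); g=cv2.cvtColor(im,cv2.COLOR_RGB2GRAY)
u,v=map(int,proj(c,(.672,.0965,.06))); print(u,v)
for x in range(u-18,u+16,3): print(x,v-12,g[v-12:v+14,x].tolist())
g7=cv2.cvtColor(cv2.imread('pics/w7.png'),cv2.COLOR_BGR2GRAY)
for x in range(376,386): print('w7',x,g7[73:84,x].tolist(),cv2.imread('pics/w7.png')[78,x][::-1])
E
```

```text
t: 19.35
tcp_pos: [0.6246, 0.0304, 0.1844]
tool_rot: [0.707, 0.707, 0.0, 0.0]
force: [-0.9, -0.1, -0.2]
finger_gap: -0.001
gripper_force: 0.0
[  50   13   41   45 1456] [0.4765 0.1503] r 0.1498 theta 0.0008
[  55  183   38   38 1086] [0.4632 0.0481] r 0.1544 theta -5.5914
[ 594  215   46  198 4036] [ 0.8547 -0.0571] r 0.282 theta -3.2449
390 144
391 125
373 113 [175, 174, 173, 173, 173, 175, 178, 181, 182, 182, 185, 195, 203, 204, 205, 204, 205, 205, 205, 204, 204, 204, 204, 204, 205, 204]
376 113 [180, 179, 178, 178, 177, 177, 178, 181, 182, 180, 183, 193, 201, 203, 203, 203, 203, 203, 203, 203, 203, 203, 203, 203, 203, 201]
379 113 [184, 184, 183, 182, 181, 182, 184, 186, 186, 183, 184, 192, 199, 201, 201, 201, 201, 201, 201, 201, 201, 201, 200, 194, 172, 137]
382 113 [153, 164, 176, 183, 185, 186, 188, 190, 191, 187, 187, 193, 200, 201, 201, 201, 201, 201, 201, 201, 201, 201, 201, 200, 190, 165]
385 113 [115, 126, 146, 167, 180, 186, 189, 193, 194, 191, 192, 197, 200, 201, 201, 201, 201, 201, 201, 201, 201, 201, 201, 201, 198, 190]
388 113 [130, 136, 144, 160, 175, 183, 187, 191, 
[... 940 characters left out ...]
 163, 184, 195, 200, 201, 201] [198 156 109]
w7 377 [92, 73, 73, 86, 113, 142, 169, 188, 197, 200, 200] [172 136  95]
w7 378 [92, 74, 73, 83, 102, 126, 154, 180, 193, 199, 200] [153 121  85]
w7 379 [92, 75, 72, 81, 97, 118, 146, 175, 191, 197, 199] [143 113  80]
w7 380 [93, 75, 73, 81, 95, 116, 143, 173, 190, 196, 198] [141 111  78]
w7 381 [93, 77, 74, 82, 96, 116, 143, 172, 190, 196, 197] [141 111  78]
w7 382 [94, 78, 76, 87, 105, 124, 148, 174, 190, 195, 197] [150 119  83]
w7 383 [95, 79, 80, 98, 122, 143, 161, 178, 190, 195, 196] [173 136  96]
w7 384 [95, 81, 85, 109, 140, 164, 177, 184, 192, 195, 196] [199 157 110]
w7 385 [95, 83, 87, 115, 151, 178, 188, 192, 194, 195, 196] [215 170 119]
```

```bash
python3 -c "
from station import manip
print(manip.sign_off())"
```

```text
the job is handed in; nothing more can be done
None
```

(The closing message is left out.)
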